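# Roll the sealing strips home on the well-plate press

## Task

Take the hand roller from its stand and roll it along the white sheet on the sealing press with a steady, moderate downward push until all eight strips are pressed home; never press harder than 25 N, press with the roller only, not with the gripper. Then hang the roller upright back in its stand and let go, leaving the other things on the bench alone.

Things in the scene. Friction and masses are not known exactly. Their poses are not given: they have to be found in the camera images.
- press: Sealing press, fixed. Grey base 166 mm (its x) by 112 mm (its y), origin at bench level under its centre. Above it a 130 x 90 mm bed carries a flat white sealing sheet, 112 mm along x, 74 mm along y, cut across into eight strips side by side along x. The bed is clamped at a height that is NOT MEASURED: with the strips home, the sheet's top is 45 to 57 mm above the bench. Find it by feel.
- sheet_begin (a point): Point on the press base, 25 mm above the bench, below the middle of strip 1 (x = -49 mm). The strips are push fits: each stands up to 4 mm proud of home, sinks only while more than 5 N bears down on it, stays where it is left, and has a hard stop at home. Over 25 N in all breaks the wells below the sheet. The bed itself does not give.
- sheet_finish (a point): Point on the press base, 25 mm above the bench, below the middle of strip 8 (x = +49 mm). A roller running along bears on the strip below it and already pushes down the edge of the next, so about 12 to 18 N in all is needed to bring each home. Strips may be rolled from either end.
- stand: The roller's stand, fixed to the bench: an open-topped aluminium box, 68 x 100 mm outside, walls 5 mm, inside 58 mm (its x) by 90 mm (its y), rim 56 mm above the bench, on a 92 x 124 mm dark foot 5 mm thick. Origin at bench level under its centre.
- roller: Hand roller, 0.3 to 0.5 kg, 120 mm tall. Origin at the drum's lowest point; z up, y along the axle, rolls along x. Rubber drum, radius 24, length 62 mm, in a yoke 80 mm wide (y); above it a steel flange 70 (x) x 86 (y) mm, z = 50 to 55 mm; above that a wooden grip 24 (x) by 38 mm (y), z = 55 to 120 mm.
- roller_grip (a point): Middle of the roller's wooden grip, 95 mm above the roller's origin, with the roller's axes. In the stand the roller hangs upright, its flange lying on the rim (origin 6 mm above the bench, x and y along the stand's), the drum free inside with about 5 mm of play each way.
- box_top (a point): Middle of the top of the low instrument box (130 mm tall, x = 0.27 to 0.63 m) that stands between press and stand; the two are on either side of it, which way round varies. Beyond x = 0.62 m, behind the box, stands a water bath 0.5 m tall, and from y = 0.31 m on to the left a titrator up to 0.37 m tall: carry things over the box, above 0.15 m, with x under 0.55 m.
- drum (a joint): Turn of the roller's drum about its axle, rad, 0 at the start; it spins freely when rolled (24 mm of travel a radian).
- strip_1 (a joint): Depth to which strip 1 of the sheet is pressed, m: 0 = standing 4 mm proud, 0.004 = home. Its centre line lies at x = -49 mm in the press's frame; the strip is 14 mm wide along x and runs 74 mm along y.
- strip_2 (a joint): Depth to which strip 2 of the sheet is pressed, m: 0 = standing 4 mm proud, 0.004 = home. Its centre line lies at x = -35 mm in the press's frame; the strip is 14 mm wide along x and runs 74 mm along y.
- strip_3 (a joint): Depth to which strip 3 of the sheet is pressed, m: 0 = standing 4 mm proud, 0.004 = home. Its centre line lies at x = -21 mm in the press's frame; the strip is 14 mm wide along x and runs 74 mm along y.
- strip_4 (a joint): Depth to which strip 4 of the sheet is pressed, m: 0 = standing 4 mm proud, 0.004 = home. Its centre line lies at x = -7 mm in the press's frame; the strip is 14 mm wide along x and runs 74 mm along y.
- strip_5 (a joint): Depth to which strip 5 of the sheet is pressed, m: 0 = standing 4 mm proud, 0.004 = home. Its centre line lies at x = +7 mm in the press's frame; the strip is 14 mm wide along x and runs 74 mm along y.
- strip_6 (a joint): Depth to which strip 6 of the sheet is pressed, m: 0 = standing 4 mm proud, 0.004 = home. Its centre line lies at x = +21 mm in the press's frame; the strip is 14 mm wide along x and runs 74 mm along y.
- strip_7 (a joint): Depth to which strip 7 of the sheet is pressed, m: 0 = standing 4 mm proud, 0.004 = home. Its centre line lies at x = +35 mm in the press's frame; the strip is 14 mm wide along x and runs 74 mm along y.
- strip_8 (a joint): Depth to which strip 8 of the sheet is pressed, m: 0 = standing 4 mm proud, 0.004 = home. Its centre line lies at x = +49 mm in the press's frame; the strip is 14 mm wide along x and runs 74 mm along y.
- beaker: A bystander: empty glass beaker, to be left where it is.
- vial_a: A bystander: small capped vial, to be left where it is.
- timer: A bystander: white bench timer, to be left where it is.
- marker: A bystander: marker pen, to be left where it is.
- bulb: A bystander: black pipette bulb, to be left where it is.
- strip_box: A bystander: small box, to be left where it is.

How it is judged:
By the outcome, as a careful person would: the job done as asked, in the order asked, and still so for the second after the job is handed in, with the robot touching nothing.
It also fails if it takes over 72 s, if anything falls off the work surface, if the arm or the gripper's body presses on something with over 40 N, if the wrist force passes 120 N, or if a joint passes its speed limit or range.

## Robot

A 6-joint arm with a two-finger parallel gripper is mounted at the origin on a cart in front of the work surface, level with it; the furniture and walls round the work are solid. World frame = base frame: x ahead of the robot, y to its left, z up, the work surface at z = 0. Lengths are in mm, angles in rad, forces in N, time in s.
With the tool pointing down it reaches from about 250 to 800 mm from the base axis. Payload 8.5 kg.
Tool frame: the origin (TCP) lies on the centre line of the jaws, within the pads' length; the fingertips stand 22 mm ahead of it and the grasp point (between the pads) lies 3 mm ahead of it (robot.tcp_to_tips is the distance from the TCP to the fingertips, in mm); z points along the fingers, y is the line along which they close (so a half turn about z gives the same grasp; the last joint's range is limited). The gripper opens to 85 mm and grips with 20 to 120 N. Pads are 22 mm wide; open, the fingers measure 114 mm over their backs; the gripper's body (76 mm by 85 mm) begins 54 mm behind the grasp point. The pads swing forward as they close: fully open they stand 13 mm farther back than shut.
Start: joints at [1.258, 0.238, -0.013, 1.319, 0, 1.571], TCP at [161.54, 499.486, 253.276] pointing down, gripper open.
Joint ranges: [-2.66, 2.66], [-1.03, 1.9], [-1.14, 1.46], [-1.82, 2.27], [-1.45, 1.34], [-3.14, 3.14]. Speed limits (rad/s): [2.22, 2.22, 2.79, 3.14, 3.14, 3.14].

## Interface

Orientations are given as a unit quaternion [x, y, z, w].
In Python, from plant import robot gives the robot as it stands.
- The arm moves only by the tool servo_tool, never from a script. Its argument "increments" is a list of rows, each a list of 5 numbers: the closure, from 0 (fully open) to 1 (shut), then the shift along the tool's x, y, z in m, then the turn about the tool's z in rad. A call has 1 to 8 rows; each row is the pose to reach, as a shift and turn from the pose commanded when the call began, along the tool's axes at that moment; what a row does not reach only later rows make up. A row lasts 1/12 s, in which the tool goes at most 41.7 mm and 7.16 degrees, less where a joint would pass 70% of its speed; a pose out of reach is approached as far as the arm can. A call with a gripper value outside its range is refused whole. The fingers move at their own pace and stop on an object; "force" is the grip in N (left out, the last holds). Time passes only in rows, so rows that repeat a pose let the fingers close. It gives the time, the measured TCP pose, the force, the opening and the grip force at its end, in the units of the state.
- robot.state(): the state, without advancing time (a new reading comes with each control period).
- robot.snapshot(name): name is "scene" or "top"; returns a dict with "image" (384x512x3 uint8, red, green, blue), "fx", "fy", "cx", "cy" (pixels), "origin" and "rotation" of the camera in the world. Camera axes: x right, y up, looking along -z (the intrinsics and any distortion apply to the point x, -y, -z); pixel columns grow to the right and rows downward; lengths in mm; the calibration is good to about 2 mm. A picture is of the moment at which its call begins. There is no depth.
- robot.close_job(): hands the job in; it is judged then, once.
The state is a dict: "t": time; "joint_positions": joint angles; "dq": joint speeds; "effort": joint torques, N m; "ee_pos": TCP position; "orientation": TCP orientation; "wrist_force": force on the tool from outside, world axes, zero at the start; "ft_torque": the same for the moment, N m; "finger_gap": opening from 0.0 (shut) to 1.0 (fully open); "grip_force": force on a finger pad.
Only numpy, scipy, OpenCV 4.12 (cv2) and the standard library are available. Lean on these libraries where they do the work, as an engineer would, in place of code of your own. Each camera call takes 0.05 s, during which the arm holds its last target. There are 200 camera calls.

## Working session

There is one attempt and no reset: what is moved stays moved. The work goes in short steps, Python scripts to look and compute and a tool call to move; the robot and the scene stay as the last step left them, time stands still between calls to the robot, and variables do not carry over. Pictures are saved under pics/ and viewed, at most 10 in all, crops included, and the job is handed in when it is done.

Besides the shell and the picture viewer there is one more tool, called in YAML: its name, and indented under it one key for each argument. servo_tool: Moves the arm, as the interface text tells. Its arguments: {"type":"object","properties":{"increments":{"type":"array","items":{"type":"array","items":{"type":"number"}}},"force":{"type":"number"}},"required":["increments"]}

```bash
mkdir -p pics
python3 - <<'E'
from plant import robot
import cv2,json
s=robot.state();print({k:s[k] for k in('t','ee_pos','orientation','wrist_force','finger_gap')})
for n in('scene','top'):
    p=robot.snapshot(n);cv2.imwrite(f'pics/{n}0.png',p['image'][:,:,::-1])
    print(n,p['image'].shape,{k:v for k,v in p.items() if k!='image'})
E
```

```text
{'t': 0.0, 'ee_pos': array([161.4336243 , 499.17143568, 252.65547113]), 'orientation': array([ 1.55758125e-01,  9.87794947e-01, -7.31681775e-04, -1.18260800e-04]), 'wrist_force': array([-0.93923172, -0.59395963,  1.07615346]), 'finger_gap': 1.0029886518788145}
scene (384, 512, 3) {'fx': 469.8990012269636, 'fy': 469.8990012269636, 'cx': 254.26028147971937, 'cy': 189.92610024286296, 'origin': array([-233.67172557, -713.07736056, 1035.92107297]), 'rotation': array([ 0.3630892 , -0.16797857, -0.37661001,  0.83553237])}
top (384, 512, 3) {'fx': 406.73463398486894, 'fy': 406.73463398486894, 'cx': 252.58850216792862, 'cy': 190.41676815067603, 'origin': array([ 437.89816295,  -44.71744623, 1251.35075611]), 'rotation': array([ 0.02594377, -0.0358777 , -0.6969192 ,  0.71578163])}
```

View pics/top0.png

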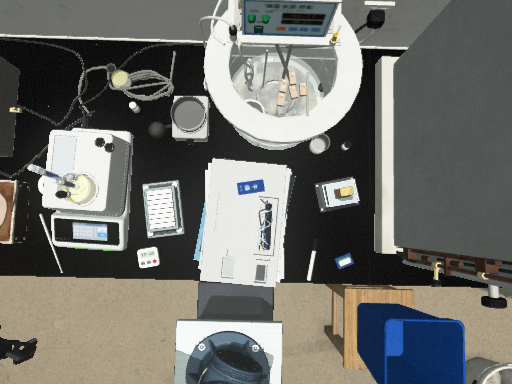

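View pics/scene0.png

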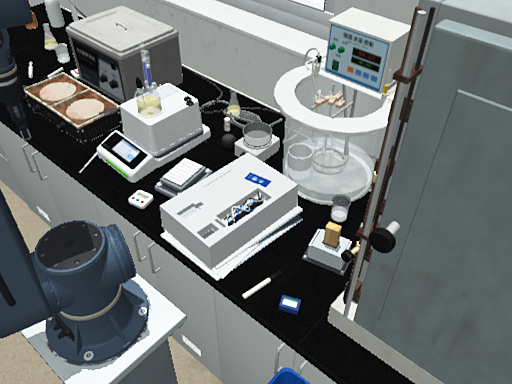

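Top view: press at about (163,208) with striped white sheet, stand with roller and wooden grip at about (340,193), box between. I'll enlarge both.

Run:
```python
import cv2,numpy as np
t=cv2.imread('pics/top0.png');s=cv2.imread('pics/scene0.png')
f=lambda im,c,r:cv2.resize(im[r:r+60,c:c+80],None,fx=5,fy=5,interpolation=cv2.INTER_CUBIC)
# top press c125 r178; top stand c300 r165 ; scene stand c290 r210; scene press c145 r150
cv2.imwrite('pics/crops.png',np.vstack([np.hstack([f(t,125,178),f(t,300,165)]),np.hstack([f(s,145,150),f(s,290,215)])]))
```

```text
(no output)
```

View pics/crops.png

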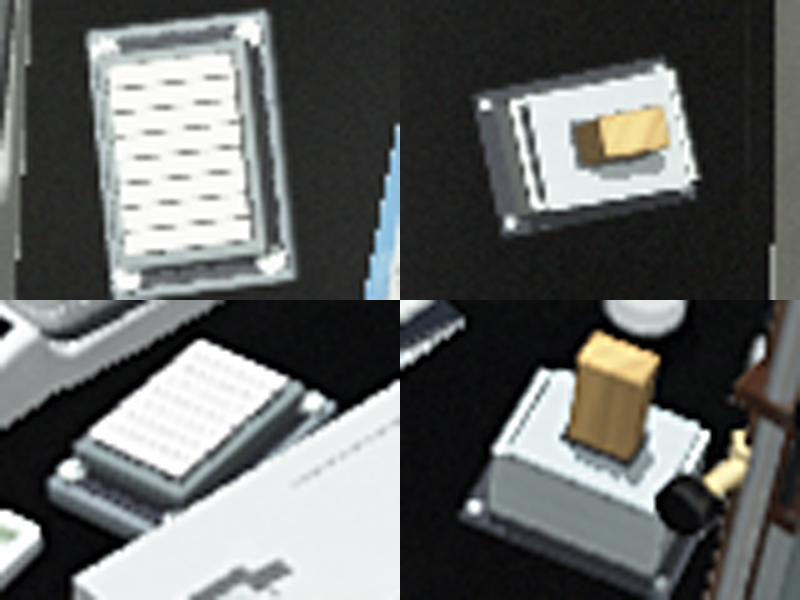

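```bash
cat > h.py <<'E'
import numpy as np
from scipy.spatial.transform import Rotation as R
C={'scene':(469.899,254.26,189.926,[-233.67,-713.077,1035.92],[0.3630892,-0.16797857,-0.37661001,0.83553237]),
'top':(406.7346,252.5885,190.4168,[437.898,-44.717,1251.351],[0.02594377,-0.0358777,-0.6969192,0.71578163])}
def pix(n,u,v,z):
    f,cx,cy,o,q=C[n];d=R.from_quat(q).apply([(u-cx)/f,-(v-cy)/f,-1]);o=np.array(o)
    return o+d*(z-o[2])/d[2]
E
python3 - <<'E'
from h import *
def show(name,cam,pts,c,r,ox,oy,z):
    P=np.array([pix(cam,c+(x-ox)/5-.4,r+(y-oy)/5-.4,z) for x,y in pts])
    e=np.roll(P,-1,0)-P
    print(name,P.mean(0).round(1),'len',np.linalg.norm(e,axis=1).round(1),'ang',np.degrees(np.arctan2(e[:,1],e[:,0])).round(1))
show('sheet','top',[(107,62),(228,55),(252,243),(122,257)],125,178,0,0,53)
show('base','top',[(86,30),(268,12),(296,280),(114,300)],125,178,0,0,15)
show('sheetS','scene',[(200,340),(302,385),(182,477),(85,438)],145,150,0,300,53)
show('grip','top',[(600,115),(664,108),(668,150),(602,158)],300,165,400,0,126)
show('gripS','scene',[(578,362),(598,333),(660,348),(643,378)],290,215,400,300,126)
show('rim','top',[(512,100),(672,68),(697,182),(545,212)],300,165,400,0,58)
show('foot','top',[(473,97),(660,58),(697,195),(505,237)],300,165,400,0,5)
show('footS','scene',[(460,517),(665,600)],290,215,400,300,5)
E
```

```text
sheet [482.9 210.1  53. ] len [ 71.1 111.6  76.1 115. ] ang [ -85.1 -170.3   97.6    7.2]
base [484.  209.8  15. ] len [110.9 163.8 109.7 164.6] ang [ -82.7 -171.7   97.7    8.7]
sheetS [481.7 209.1  53. ] len [ 84.6 112.1  74.8 116.8] ang [ -81.5 -175.8  102.4    9.3]
grip [ 541.9 -320.4  126. ] len [36.1 23.6 37.3 24.1] ang [ -82.2 -174.3   98.4    3.1]
gripS [ 543.2 -317.7  126. ] len [24.7 33.3 24.5 34.6] ang [   9.6  -67.4 -167.6  112.6]
rim [ 543.2 -321.1   58. ] len [97.3 69.  92.  68.8] ang [ -77.1 -167.4  102.6   17.1]
foot [ 543.7 -319.4    5. ] len [119.   87.5 121.8  88.3] ang [ -76.6 -164.6  103.8   13.6]
footS [ 498.6 -327.     5. ] len [120.9 120.9] ang [-76.6 103.4]
```

Sheet/base and grip/rim/foot agree across cameras and with the given sizes: press at (483,210), yaw about 8.3°; stand at (543,-320), yaw about 13°. I'll move towards the stand, clear of the titrator.

servo_tool:
  increments:
    - [0,-0.018,-0.032,0,0.12]
    - [0,-0.038,-0.065,0,0.24]
    - [0,-0.058,-0.098,0,0.36]
    - [0,-0.078,-0.132,0,0.48]
    - [0,-0.098,-0.165,0,0.6]
    - [0,-0.114,-0.194,0,0.72]
    - [0,-0.136,-0.215,0,0.84]
    - [0,-0.158,-0.236,0,0.96]

```text
t: 0.77
ee_pos: [238.9, 224.6, 253.3]
orientation: [0.596, 0.803, 0.0, 0.0]
wrist_force: [1.3, 0.6, 0.9]
finger_gap: 1.004
grip_force: 0.0
```

```bash
cat >> h.py <<'E'
def now():
    from plant import robot
    s=robot.state();y=R.from_quat(s['orientation']).as_matrix()[:,1];psi=np.arctan2(y[1],y[0])
    print('t',round(s['t'],2),'pos',s['ee_pos'].round(1),'psi',np.degrees(psi).round(2),'F',s['wrist_force'].round(1),'M',np.round(s['ft_torque'],2),'gap',round(s['finger_gap'],3),'grip',round(s['grip_force'],1));return s,psi
def to(*W):
    s,psi=now();c,n=np.cos(psi),np.sin(psi)
    for x,y,z,a in W:
        d=np.array([x,y,z])-s['ee_pos'];t=(psi-np.radians(a)+np.pi/2)%np.pi-np.pi/2
        print([x,y,z,a],'->',np.round([-n*d[0]+c*d[1],c*d[0]+n*d[1],-d[2]],1),'mm turn',round(t,3))
E
python3 -c "
from h import *
to((450,-180,250,11),(543,-320,250,11))"
```

```text
t 0.77 pos [238.9 224.6 253.3] psi 16.78 F [1.3 0.6 0.9] M [-0.01 -0.01  0.01] gap 1.004 grip 0.0
[450, -180, 250, 11] -> [-448.3   85.3    3.3] mm turn 0.101
[543, -320, 250, 11] -> [-609.2  133.9    3.3] mm turn 0.101
```

servo_tool:
  increments:
    - [0,-0.04,0.008,0,0.1]
    - [0,-0.08,0.016,0,0.1]
    - [0,-0.12,0.024,0,0.1]
    - [0,-0.16,0.032,0,0.1]
    - [0,-0.2,0.04,0,0.1]
    - [0,-0.24,0.048,0,0.1]
    - [0,-0.28,0.056,0,0.1]
    - [0,-0.32,0.064,0,0.1]

```text
t: 1.43
ee_pos: [394.7, -63.1, 253.3]
orientation: [0.634, 0.773, 0.0, 0.0]
wrist_force: [0.7, 0.8, 0.3]
finger_gap: 1.0
grip_force: 0.0
```

```bash
python3 -c "
from h import *
to((543,-320,250,11))"
```

```text
t 1.43 pos [394.7 -63.1 253.3] psi 11.31 F [0.7 0.8 0.3] M [ 0.03 -0.01  0.  ] gap 1.0 grip 0.0
[543, -320, 250, 11] -> [-281.    95.1    3.3] mm turn 0.005
```

servo_tool:
  increments:
    - [0,-0.037,0.012,0,0.005]
    - [0,-0.074,0.024,0,0.005]
    - [0,-0.111,0.036,0,0.005]
    - [0,-0.148,0.048,0,0.005]
    - [0,-0.185,0.06,0,0.005]
    - [0,-0.222,0.072,0.02,0.005]
    - [0,-0.256,0.084,0.04,0.005]
    - [0,-0.28,0.094,0.055,0.005]

```text
t: 2.1
ee_pos: [542.2, -319.5, 196.3]
orientation: [0.636, 0.772, -0.0, -0.0]
wrist_force: [-0.3, 0.3, -0.3]
finger_gap: 0.998
grip_force: 0.0
```

```bash
python3 -c "
from h import *
to((542.5,-319.3,104,11))
from plant import robot
import cv2
a=robot.snapshot('scene')['image'][200:300,270:390,::-1];b=robot.snapshot('top')['image'][140:240,270:390,::-1]
cv2.imwrite('pics/a1.png',cv2.resize(np.hstack([a,b]),None,fx=3.3,fy=3.3,interpolation=cv2.INTER_CUBIC))"
```

```text
t 2.1 pos [ 542.2 -319.5  196.3] psi 10.99 F [-0.3  0.3 -0.3] M [ 0.04  0.05 -0.03] gap 0.998 grip 0.0
[542.5, -319.3, 104, 11] -> [ 0.1  0.3 92.3] mm turn -0.0
```

View pics/a1.png

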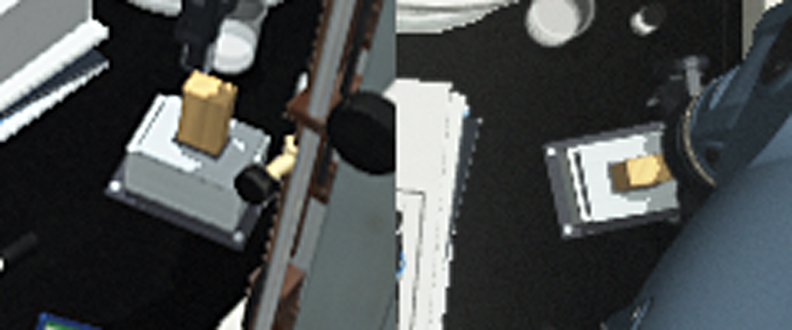

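```bash
python3 -c "
from h import *
def proj(n,P):
    f,cx,cy,o,q=C[n];c=R.from_quat(q).inv().apply(np.array(P)-o);return np.array([cx-f*c[0]/c[2],cy+f*c[1]/c[2]])
print('scene',(proj('scene',(542,-319,174))-[270,200])*3.3,'top',(proj('top',(542,-319,174))-[270,140])*3.3+[396,0],'topgrip',(proj('top',(542,-319,126))-[270,140])*3.3+[396,0])"
```

```text
scene [217.70644247  44.08102938] top [660.56292999 163.53094804] topgrip [646.11694494 168.60395291]
```

The open fingers straddle the grip in both views (scene grip top at (208,80), top view grip at (642,172) matching the projection). Descend and grip.

servo_tool:
  increments:
    - [0,0,0,0.03,0]
    - [0,0,0,0.06,0]
    - [0,0,0,0.085,0]
    - [0,0,0,0.092,0]
    - [0.3,0,0,0.092,0]
    - [0.6,0,0,0.092,0]
    - [0.9,0,0,0.092,0]
    - [1,0,0,0.092,0]
  force: 80

```text
t: 2.87
ee_pos: [542.6, -317.3, 108.3]
orientation: [0.636, 0.772, 0.0, 0.002]
wrist_force: [0.1, -0.3, 0.2]
finger_gap: 0.455
grip_force: 0.0
```

servo_tool:
  increments:
    - [1,0,0,0,0]
    - [1,0,0,0,0]
    - [1,0,0,0,0]
    - [1,0,0,0,0]
    - [1,0,0,0,0]
    - [1,0,0,0,0]

```text
t: 3.37
ee_pos: [542.3, -317.2, 108.0]
orientation: [0.636, 0.772, 0.0, 0.001]
wrist_force: [-0.8, 0.3, 5.9]
finger_gap: 0.271
grip_force: 79.5
```

```bash
python3 -c "
from h import *
now()"
```

```text
t 3.37 pos [ 542.3 -317.2  108. ] psi 11.06 F [-0.8  0.3  5.9] M [ 0.08  0.29 -0.03] gap 0.271 grip 79.5
```

```bash
python3 -c "
from h import *
s,_=now();print(s['joint_positions'].round(3))"
```

```text
t 3.37 pos [ 542.3 -317.2  108. ] psi 11.06 F [-0.8  0.3  5.9] M [ 0.08  0.29 -0.03] gap 0.271 grip 79.5
[-0.529  0.487 -0.016  1.065 -0.     0.849]
```

servo_tool:
  increments:
    - [1,0,0,-0.003,0]
    - [1,0,0,-0.006,0]
    - [1,0,0,-0.012,0]
    - [1,0,0,-0.02,0]
    - [1,0,0,-0.03,0]
    - [1,0,0,-0.03,0]

```text
t: 3.87
ee_pos: [542.6, -317.4, 138.9]
orientation: [0.636, 0.772, 0.0, 0.002]
wrist_force: [1.3, -1.2, -3.2]
finger_gap: 0.274
grip_force: 78.7
```

```bash
python3 -c "
from h import *
s,_=now();print(s['joint_positions'].round(3))
to((542.3,-319,240,11))"
```

```text
t 3.87 pos [ 542.6 -317.4  138.9] psi 11.06 F [ 1.3 -1.2 -3.2] M [-0.03  0.01 -0.  ] gap 0.274 grip 78.7
[-0.529  0.466  0.032  1.134 -0.     0.849]
t 3.87 pos [ 542.6 -317.4  138.9] psi 11.06 F [ 1.3 -1.2 -3.2] M [-0.03  0.01 -0.  ] gap 0.274 grip 78.7
[542.3, -319, 240, 11] -> [  -1.5   -0.6 -101.1] mm turn 0.001
```

servo_tool:
  increments:
    - [1,0,0,-0.03,0]
    - [1,0,0,-0.065,0]
    - [1,0,0,-0.1,0]
    - [1,0.01,0,-0.123,0.01]
    - [1,0.035,0,-0.123,0.02]
    - [1,0.065,-0.001,-0.123,0.03]
    - [1,0.1,-0.001,-0.123,0.04]
    - [1,0.135,-0.002,-0.123,0.048]

```text
t: 4.53
ee_pos: [513.4, -183.8, 259.5]
orientation: [0.655, 0.756, 0.0, 0.0]
wrist_force: [1.3, 0.3, -3.4]
finger_gap: 0.266
grip_force: 79.7
```

```bash
python3 -c "
from h import *
to((432,203,262,8.3))"
```

```text
t 4.53 pos [ 513.4 -183.8  259.5] psi 8.22 F [ 1.3  0.3 -3.4] M [ 0.02 -0.05 -0.01] gap 0.266 grip 79.7
[432, 203, 262, 8.3] -> [394.4 -25.2  -2.5] mm turn -0.001
```

servo_tool:
  increments:
    - [1,0.037,-0.002,0,0]
    - [1,0.074,-0.005,0,0]
    - [1,0.111,-0.007,0,0]
    - [1,0.148,-0.01,0,0]
    - [1,0.185,-0.012,0,0]
    - [1,0.222,-0.015,0,0]
    - [1,0.259,-0.017,0,0]
    - [1,0.296,-0.02,0,0]

```text
t: 5.2
ee_pos: [450.6, 106.9, 259.8]
orientation: [0.654, 0.756, 0.0, 0.0]
wrist_force: [0.6, 1.1, -3.6]
finger_gap: 0.27
grip_force: 79.6
```

servo_tool:
  increments:
    - [1,0.032,-0.002,0,0]
    - [1,0.06,-0.003,0,0]
    - [1,0.083,-0.004,0,0]
    - [1,0.097,-0.005,0.01,0]
    - [1,0.097,-0.005,0.035,0]
    - [1,0.097,-0.005,0.06,0]
    - [1,0.097,-0.005,0.06,0]
    - [1,0.097,-0.005,0.06,0]

```text
t: 5.87
ee_pos: [431.5, 200.3, 199.1]
orientation: [0.654, 0.757, -0.001, -0.0]
wrist_force: [0.4, 0.2, -2.8]
finger_gap: 0.272
grip_force: 79.9
```

```bash
python3 -c "
from h import *
to((432,203,170,8.3))
from plant import robot
import cv2
a=robot.snapshot('scene')['image'][100:220,120:280,::-1]
cv2.imwrite('pics/a2.png',cv2.resize(a,None,fx=4,fy=4,interpolation=cv2.INTER_CUBIC))"
```

```text
t 5.87 pos [431.5 200.3 199.1] psi 8.32 F [ 0.4  0.2 -2.8] M [ 0.02 -0.04 -0.05] gap 0.272 grip 79.9
[432, 203, 170, 8.3] -> [ 2.6  0.9 29.1] mm turn 0.0
```

View pics/a2.png

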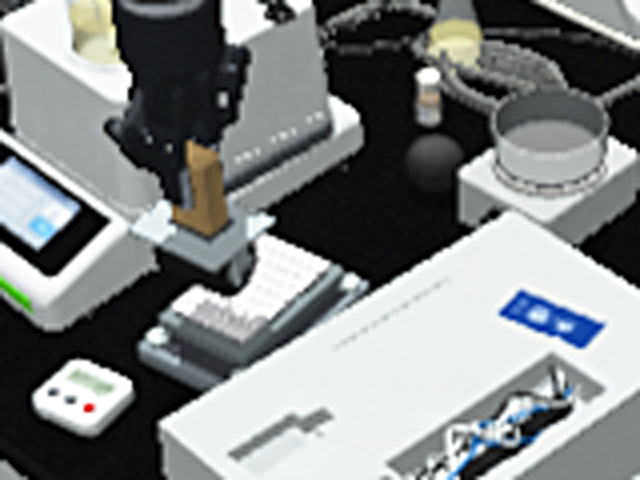

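The roller hangs upright over the near end of the sheet (drum at about (235,280) in the crop). I'll descend to just above the sheet, then feel for it.

servo_tool:
  increments:
    - [1,0.001,0.001,0.01,0]
    - [1,0.002,0.001,0.02,0]
    - [1,0.0026,0.001,0.028,0]
    - [1,0.0026,0.001,0.031,0]
    - [1,0.0026,0.001,0.031,0]
    - [1,0.0026,0.001,0.031,0]

```text
t: 6.42
ee_pos: [433.1, 203.2, 168.6]
orientation: [0.654, 0.756, 0.0, 0.0]
wrist_force: [-0.6, 0.5, -3.0]
finger_gap: 0.272
grip_force: 80.0
```

servo_tool:
  increments:
    - [1,0,0,0.001,0]
    - [1,0,0,0.002,0]
    - [1,0,0,0.003,0]

```text
t: 6.67
ee_pos: [433.1, 203.3, 165.6]
orientation: [0.654, 0.756, 0.0, 0.0]
wrist_force: [0.1, -0.2, -3.1]
finger_gap: 0.273
grip_force: 80.0
```

servo_tool:
  increments:
    - [1,0,0,0.001,0]
    - [1,0,0,0.002,0]
    - [1,0,0,0.002,0]

```text
t: 6.92
ee_pos: [432.8, 203.2, 163.1]
orientation: [0.654, 0.756, -0.0, -0.0]
wrist_force: [-0.7, 0.5, -4.1]
finger_gap: 0.272
grip_force: 80.0
```

servo_tool:
  increments:
    - [1,0,0,0.0005,0]
    - [1,0,0,0.001,0]
    - [1,0,0,0.001,0]

```text
t: 7.17
ee_pos: [432.8, 203.2, 162.2]
orientation: [0.654, 0.756, -0.0, -0.0]
wrist_force: [1.0, -0.3, -3.6]
finger_gap: 0.271
grip_force: 80.0
```

servo_tool:
  increments:
    - [1,0,0,0.0005,0]
    - [1,0,0,0.001,0]
    - [1,0,0,0.001,0]

```text
t: 7.42
ee_pos: [432.8, 203.2, 161.2]
orientation: [0.654, 0.756, -0.0, 0.0]
wrist_force: [1.2, -0.1, -3.2]
finger_gap: 0.27
grip_force: 80.0
```

servo_tool:
  increments:
    - [1,0,0,0.0005,0]
    - [1,0,0,0.001,0]
    - [1,0,0,0.001,0]

```text
t: 7.67
ee_pos: [432.8, 203.2, 160.2]
orientation: [0.654, 0.756, -0.0, 0.0]
wrist_force: [0.2, 0.2, -2.8]
finger_gap: 0.271
grip_force: 80.0
```

servo_tool:
  increments:
    - [1,0,0,0.0005,0]
    - [1,0,0,0.001,0]
    - [1,0,0,0.001,0]

```text
t: 7.92
ee_pos: [432.8, 203.2, 159.2]
orientation: [0.654, 0.756, -0.0, -0.0]
wrist_force: [-0.2, -0.1, -2.6]
finger_gap: 0.273
grip_force: 80.0
```

servo_tool:
  increments:
    - [1,0,0,0.0005,0]
    - [1,0,0,0.001,0]
    - [1,0,0,0.001,0]

```text
t: 8.17
ee_pos: [432.8, 203.3, 158.2]
orientation: [0.654, 0.756, -0.0, -0.0]
wrist_force: [-0.6, 0.1, -3.1]
finger_gap: 0.275
grip_force: 80.0
```

servo_tool:
  increments:
    - [1,0,0,0.0005,0]
    - [1,0,0,0.001,0]
    - [1,0,0,0.001,0]

```text
t: 8.42
ee_pos: [432.8, 203.2, 157.2]
orientation: [0.654, 0.756, -0.0, -0.0]
wrist_force: [0.1, -0.4, -3.1]
finger_gap: 0.273
grip_force: 80.0
```

servo_tool:
  increments:
    - [1,0,0,0.0005,0]
    - [1,0,0,0.001,0]
    - [1,0,0,0.001,0]

```text
t: 8.67
ee_pos: [432.8, 203.2, 156.2]
orientation: [0.654, 0.756, -0.0, 0.0]
wrist_force: [-0.4, 0.1, -3.6]
finger_gap: 0.269
grip_force: 80.0
```

servo_tool:
  increments:
    - [1,0,0,0.0005,0]
    - [1,0,0,0.001,0]
    - [1,0,0,0.001,0]

```text
t: 8.92
ee_pos: [432.8, 203.2, 155.2]
orientation: [0.654, 0.756, -0.0, 0.0]
wrist_force: [0.6, -0.8, -3.9]
finger_gap: 0.276
grip_force: 80.0
```

servo_tool:
  increments:
    - [1,0,0,0.0005,0]
    - [1,0,0,0.001,0]
    - [1,0,0,0.001,0]

```text
t: 9.17
ee_pos: [433.2, 203.4, 154.6]
orientation: [0.654, 0.756, 0.0, 0.0]
wrist_force: [0.3, 0.4, -0.1]
finger_gap: 0.268
grip_force: 80.4
```

Contact at TCP z of about 155. Pressing on in small steps.

servo_tool:
  increments:
    - [1,0,0,0.0005,0]
    - [1,0,0,0.001,0]
    - [1,0,0,0.001,0]

```text
t: 9.42
ee_pos: [433.0, 203.3, 153.6]
orientation: [0.654, 0.756, 0.0, 0.0]
wrist_force: [-0.3, -0.6, 4.1]
finger_gap: 0.268
grip_force: 81.3
```

servo_tool:
  increments:
    - [1,0,0,0.0005,0]
    - [1,0,0,0.0005,0]

```text
t: 9.58
ee_pos: [433.0, 203.3, 153.2]
orientation: [0.654, 0.756, 0.0, 0.0]
wrist_force: [-1.1, -0.6, 5.8]
finger_gap: 0.273
grip_force: 81.3
```

servo_tool:
  increments:
    - [1,0,0,0.0005,0]
    - [1,0,0,0.0005,0]

```text
t: 9.75
ee_pos: [432.9, 203.4, 152.7]
orientation: [0.654, 0.757, 0.0, 0.0]
wrist_force: [-1.5, -1.2, 4.9]
finger_gap: 0.275
grip_force: 81.3
```

servo_tool:
  increments:
    - [1,0,0,0.0005,0]
    - [1,0,0,0.0005,0]

```text
t: 9.92
ee_pos: [432.9, 203.3, 152.2]
orientation: [0.654, 0.756, 0.0, 0.0]
wrist_force: [-1.5, -1.6, 5.6]
finger_gap: 0.27
grip_force: 81.3
```

servo_tool:
  increments:
    - [1,0,0,0.0005,0]
    - [1,0,0,0.0005,0]

```text
t: 10.08
ee_pos: [432.9, 203.3, 151.7]
orientation: [0.654, 0.756, 0.0, 0.0]
wrist_force: [-1.7, -0.1, 5.5]
finger_gap: 0.279
grip_force: 81.3
```

servo_tool:
  increments:
    - [1,0,0,0.0005,0]
    - [1,0,0,0.0005,0]

```text
t: 10.25
ee_pos: [433.2, 203.4, 151.5]
orientation: [0.654, 0.756, 0.001, 0.0]
wrist_force: [-1.3, -1.0, 9.1]
finger_gap: 0.272
grip_force: 81.9
```

servo_tool:
  increments:
    - [1,0,0,0.0002,0]
    - [1,0,0,0.0002,0]
    - [1,0,0,0.0002,0]

```text
t: 10.5
ee_pos: [433.3, 203.4, 151.5]
orientation: [0.654, 0.756, 0.001, 0.0]
wrist_force: [-1.3, -1.1, 10.5]
finger_gap: 0.277
grip_force: 81.9
```

servo_tool:
  increments:
    - [1,0,0,0.0001,0]
    - [1,0,0,0.0001,0]
    - [1,0,0,0.0001,0]

```text
t: 10.75
ee_pos: [433.3, 203.4, 151.5]
orientation: [0.654, 0.756, 0.001, 0.0]
wrist_force: [-1.8, -0.5, 11.2]
finger_gap: 0.264
grip_force: 81.9
```

Home stop reached (z holds at 151.5, about 14 N). Rolling along +tool y.

servo_tool:
  increments:
    - [1,0,0.002,0,0]
    - [1,0,0.004,0,0]
    - [1,0,0.007,0,0]
    - [1,0,0.01,0,0]
    - [1,0,0.01,0,0]

```text
t: 11.17
ee_pos: [443.6, 204.9, 151.5]
orientation: [0.654, 0.756, 0.001, 0.0]
wrist_force: [-1.6, -1.3, 11.6]
finger_gap: 0.27
grip_force: 82.1
```

```bash
python3 -c "
from h import *
now()"
```

```text
t 11.17 pos [443.6 204.9 151.5] psi 8.3 F [-1.6 -1.3 11.6] M [-0.35  0.39  0.01] gap 0.27 grip 82.1
```

servo_tool:
  increments:
    - [1,0,0.003,0,0]
    - [1,0,0.006,0,0]
    - [1,0,0.009,0,0]
    - [1,0,0.012,0,0]
    - [1,0,0.015,0,0]
    - [1,0,0.018,0,0]
    - [1,0,0.02,0,0]

```text
t: 11.75
ee_pos: [463.2, 207.8, 151.5]
orientation: [0.654, 0.756, 0.001, 0.0]
wrist_force: [-1.3, -1.5, 11.6]
finger_gap: 0.269
grip_force: 82.1
```

servo_tool:
  increments:
    - [1,0,0.003,0,0]
    - [1,0,0.006,0,0]
    - [1,0,0.009,0,0]
    - [1,0,0.012,0,0]
    - [1,0,0.015,0,0]
    - [1,0,0.018,0,0]
    - [1,0,0.02,0,0]

```text
t: 12.33
ee_pos: [483.3, 210.7, 151.5]
orientation: [0.654, 0.756, 0.001, 0.001]
wrist_force: [0.2, -0.5, 9.7]
finger_gap: 0.268
grip_force: 81.8
```

servo_tool:
  increments:
    - [1,0,0.003,0,0]
    - [1,0,0.006,0,0]
    - [1,0,0.009,0,0]
    - [1,0,0.012,0,0]
    - [1,0,0.015,0,0]
    - [1,0,0.018,0,0]
    - [1,0,0.02,0,0]

```text
t: 12.92
ee_pos: [502.6, 213.5, 151.6]
orientation: [0.654, 0.756, 0.001, 0.0]
wrist_force: [-2.2, -1.1, 11.2]
finger_gap: 0.273
grip_force: 82.0
```

```bash
python3 -c "
from h import *
now()"
```

```text
t 12.92 pos [502.6 213.5 151.6] psi 8.31 F [-2.2 -1.1 11.2] M [-0.31  0.56 -0.02] gap 0.273 grip 82.0
```

servo_tool:
  increments:
    - [1,0,0.003,0,0]
    - [1,0,0.006,0,0]
    - [1,0,0.009,0,0]
    - [1,0,0.012,0,0]
    - [1,0,0.015,0,0]
    - [1,0,0.018,0,0]
    - [1,0,0.02,0,0]

```text
t: 13.5
ee_pos: [522.8, 216.5, 151.5]
orientation: [0.654, 0.756, 0.001, 0.001]
wrist_force: [-0.7, -0.3, 8.5]
finger_gap: 0.274
grip_force: 81.7
```

servo_tool:
  increments:
    - [1,0,0.003,0,0]
    - [1,0,0.006,0,0]
    - [1,0,0.009,0.0001,0]
    - [1,0,0.012,0.0002,0]
    - [1,0,0.012,0.0003,0]
    - [1,0,0.012,0.0003,0]

```text
t: 14.0
ee_pos: [535.1, 218.3, 151.5]
orientation: [0.654, 0.756, 0.001, 0.001]
wrist_force: [0.7, -0.3, 10.8]
finger_gap: 0.273
grip_force: 81.9
```

```bash
python3 -c "
from h import *
now()"
```

```text
t 14.0 pos [535.1 218.3 151.5] psi 8.3 F [ 0.7 -0.3 10.8] M [-0.23 -0.18 -0.04] gap 0.273 grip 81.9
```

One pass done. Rolling back a touch harder (~16–17 N) to seat any leftovers.

servo_tool:
  increments:
    - [1,0,0,0.0002,0]
    - [1,0,-0.002,0.0004,0]
    - [1,0,-0.005,0.0004,0]
    - [1,0,-0.009,0.0004,0]
    - [1,0,-0.013,0.0004,0]
    - [1,0,-0.017,0.0004,0]
    - [1,0,-0.021,0.0004,0]
    - [1,0,-0.024,0.0004,0]

```text
t: 14.67
ee_pos: [511.2, 214.9, 151.5]
orientation: [0.654, 0.756, 0.002, 0.001]
wrist_force: [1.4, -1.6, 12.4]
finger_gap: 0.272
grip_force: 82.3
```

servo_tool:
  increments:
    - [1,0,-0.003,0,0]
    - [1,0,-0.007,0,0]
    - [1,0,-0.011,0,0]
    - [1,0,-0.015,0,0]
    - [1,0,-0.019,0,0]
    - [1,0,-0.023,0,0]
    - [1,0,-0.026,0,0]

```text
t: 15.25
ee_pos: [485.5, 211.1, 151.5]
orientation: [0.654, 0.756, 0.002, 0.001]
wrist_force: [0.2, -1.1, 12.4]
finger_gap: 0.276
grip_force: 82.2
```

servo_tool:
  increments:
    - [1,0,-0.003,0,0]
    - [1,0,-0.007,0,0]
    - [1,0,-0.011,0,0]
    - [1,0,-0.015,0,0]
    - [1,0,-0.019,0,0]
    - [1,0,-0.023,0,0]
    - [1,0,-0.026,0,0]

```text
t: 15.83
ee_pos: [459.8, 207.4, 151.5]
orientation: [0.654, 0.756, 0.002, 0.001]
wrist_force: [0.8, -0.9, 13.0]
finger_gap: 0.273
grip_force: 82.3
```

servo_tool:
  increments:
    - [1,0,-0.003,0,0]
    - [1,0,-0.007,0,0]
    - [1,0,-0.011,0,0]
    - [1,0,-0.015,0,0]
    - [1,0,-0.019,0,0]
    - [1,0,-0.023,0,0]
    - [1,0,-0.028,0,0]
    - [1,0,-0.028,0,0]

```text
t: 16.5
ee_pos: [431.5, 203.3, 151.4]
orientation: [0.654, 0.756, 0.001, 0.001]
wrist_force: [-1.3, -1.5, 14.1]
finger_gap: 0.272
grip_force: 82.5
```

```bash
python3 -c "
from h import *
now()"
```

```text
t 16.5 pos [431.5 203.3 151.4] psi 8.31 F [-1.3 -1.5 14.1] M [-0.34  0.05 -0.  ] gap 0.272 grip 82.5
```

servo_tool:
  increments:
    - [1,0,0,-0.005,0]
    - [1,0,0,-0.02,0]
    - [1,0,0,-0.045,0]
    - [1,0,0,-0.075,0]
    - [1,0,0,-0.1,0]
    - [1,0,0,-0.111,0]
    - [1,0,0,-0.111,0]

```text
t: 17.08
ee_pos: [431.8, 203.4, 263.0]
orientation: [0.654, 0.756, 0.002, 0.001]
wrist_force: [-0.1, 0.4, -3.1]
finger_gap: 0.27
grip_force: 80.3
```

```bash
python3 -c "
from h import *
to((542.3,-317.2,262,11.06))"
```

```text
t 17.08 pos [431.8 203.4 263. ] psi 8.31 F [-0.1  0.4 -3.1] M [0.03 0.02 0.01] gap 0.27 grip 80.3
[542.3, -317.2, 262, 11.06] -> [-531.1   34.1    1. ] mm turn -0.048
```

servo_tool:
  increments:
    - [1,-0.02,0.001,0,0]
    - [1,-0.055,0.003,0,0]
    - [1,-0.09,0.005,0,0]
    - [1,-0.125,0.008,0,-0.01]
    - [1,-0.16,0.01,0,-0.02]
    - [1,-0.195,0.012,0,-0.03]
    - [1,-0.23,0.015,0,-0.04]
    - [1,-0.265,0.017,0,-0.048]

```text
t: 17.75
ee_pos: [485.5, -58.4, 259.3]
orientation: [0.635, 0.772, -0.001, -0.001]
wrist_force: [1.8, 0.8, -2.7]
finger_gap: 0.271
grip_force: 80.1
```

```bash
python3 -c "
from h import *
to((542.3,-317.2,262,11.06))"
```

```text
t 17.75 pos [485.5 -58.4 259.3] psi 11.09 F [ 1.8  0.8 -2.7] M [ 0.06 -0.05  0.04] gap 0.271 grip 80.1
[542.3, -317.2, 262, 11.06] -> [-264.9    6.    -2.7] mm turn 0.001
```

servo_tool:
  increments:
    - [1,-0.035,0.001,0,0]
    - [1,-0.07,0.002,0,0]
    - [1,-0.105,0.002,0,0]
    - [1,-0.14,0.003,0,0]
    - [1,-0.175,0.004,0,0]
    - [1,-0.21,0.005,0,0]
    - [1,-0.242,0.006,0,0]
    - [1,-0.265,0.006,0,0]

```text
t: 18.42
ee_pos: [542.5, -318.2, 258.4]
orientation: [0.636, 0.772, -0.0, -0.001]
wrist_force: [1.2, 0.3, -3.3]
finger_gap: 0.271
grip_force: 80.0
```

servo_tool:
  increments:
    - [1,0,0,0.02,0]
    - [1,0,0,0.05,0]
    - [1,0,0,0.075,0]
    - [1,0,0,0.085,0]
    - [1,0,0,0.085,0]
    - [1,0,0,0.085,0]

```text
t: 18.92
ee_pos: [542.4, -315.5, 175.4]
orientation: [0.636, 0.772, -0.0, -0.001]
wrist_force: [0.8, 0.1, -3.2]
finger_gap: 0.273
grip_force: 79.9
```

```bash
python3 -c "
from h import *
to((542.3,-317.2,110,11.06))
from plant import robot
import cv2
a=robot.snapshot('scene')['image'][200:300,270:390,::-1];b=robot.snapshot('top')['image'][160:260,120:240,::-1]
cv2.imwrite('pics/a3.png',cv2.resize(np.hstack([a,b]),None,fx=3.3,fy=3.3,interpolation=cv2.INTER_CUBIC))"
```

```text
t 18.92 pos [ 542.4 -315.5  175.4] psi 11.07 F [ 0.8  0.1 -3.2] M [-0.03 -0.04 -0.03] gap 0.273 grip 79.9
[542.3, -317.2, 110, 11.06] -> [-1.7 -0.5 65.4] mm turn 0.0
```

View pics/a3.png

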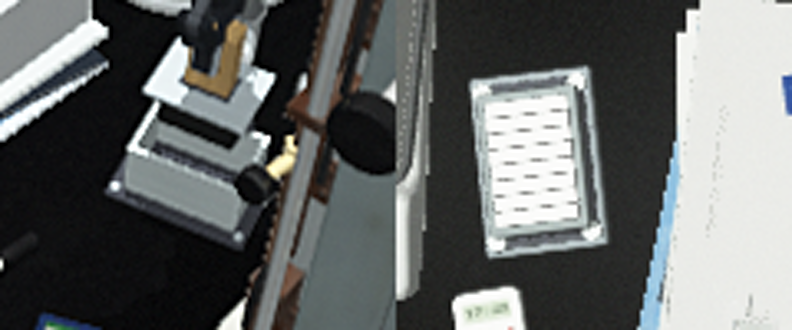

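Roller is over the open stand, well aligned; the sheet looks flat. Correct 1.7 mm, then lower in stages.

servo_tool:
  increments:
    - [1,-0.0017,-0.0005,0,-0.02]
    - [1,-0.0017,-0.0005,0.005,-0.02]
    - [1,-0.0017,-0.0005,0.012,-0.02]
    - [1,-0.0017,-0.0005,0.02,-0.02]
    - [1,-0.0017,-0.0005,0.027,-0.02]
    - [1,-0.0017,-0.0005,0.03,-0.02]
    - [1,-0.0017,-0.0005,0.03,-0.02]

```text
t: 19.6
ee_pos: [541.9, -317.1, 144.5]
orientation: [0.628, 0.778, -0.0, -0.001]
wrist_force: [-0.4, -0.2, -2.5]
finger_gap: 0.271
grip_force: 80.0
```

```bash
python3 -c "
from h import *
to((542.3,-317.2,109,12.2))"
```

```text
t 19.6 pos [ 541.9 -317.1  144.5] psi 12.2 F [-0.4 -0.2 -2.5] M [ 0.04  0.   -0.03] gap 0.271 grip 80.0
[542.3, -317.2, 109, 12.2] -> [-0.1  0.4 35.5] mm turn 0.0
```

servo_tool:
  increments:
    - [1,0,0.0004,0.005,0]
    - [1,0,0.0004,0.012,0]
    - [1,0,0.0004,0.02,0]
    - [1,0,0.0004,0.027,0]
    - [1,0,0.0004,0.031,0]
    - [1,0,0.0004,0.033,0]
    - [1,0,0.0004,0.033,0]

```text
t: 20.18
ee_pos: [542.6, -317.3, 112.1]
orientation: [0.628, 0.778, -0.0, -0.001]
wrist_force: [-0.1, -0.1, -2.7]
finger_gap: 0.273
grip_force: 80.0
```

servo_tool:
  increments:
    - [1,0,0,0.001,0]
    - [1,0,0,0.0015,0]
    - [1,0,0,0.002,0]
    - [1,0,0,0.002,0]

```text
t: 20.52
ee_pos: [543.0, -317.5, 111.0]
orientation: [0.628, 0.778, 0.0, 0.0]
wrist_force: [0.4, 0.3, -2.8]
finger_gap: 0.27
grip_force: 80.0
```

```bash
python3 -c "
from h import *
now()"
```

```text
t 20.52 pos [ 543.  -317.5  111. ] psi 12.2 F [ 0.4  0.3 -2.8] M [ 0.05  0.07 -0.  ] gap 0.27 grip 80.0
```

servo_tool:
  increments:
    - [1,0,0,0.001,0]
    - [1,0,0,0.0015,0]
    - [1,0,0,0.0015,0]

```text
t: 20.77
ee_pos: [542.9, -317.4, 109.3]
orientation: [0.628, 0.778, -0.0, -0.0]
wrist_force: [0.3, -0.7, -2.6]
finger_gap: 0.271
grip_force: 80.0
```

servo_tool:
  increments:
    - [1,0,0,0.0005,0]
    - [1,0,0,0.001,0]
    - [1,0,0,0.001,0]

```text
t: 21.02
ee_pos: [542.9, -317.4, 108.2]
orientation: [0.628, 0.778, -0.0, -0.0]
wrist_force: [0.3, 0.3, -3.7]
finger_gap: 0.273
grip_force: 80.0
```

servo_tool:
  increments:
    - [1,0,0,0.0005,0]
    - [1,0,0,0.001,0]
    - [1,0,0,0.001,0]

```text
t: 21.27
ee_pos: [542.9, -317.4, 108.0]
orientation: [0.628, 0.778, -0.0, 0.0]
wrist_force: [-3.6, 2.2, 4.2]
finger_gap: 0.267
grip_force: 81.1
```

Flange rests on the rim. Release and rise.

servo_tool:
  increments:
    - [0.6,0,0,0,0]
    - [0.5,0,0,0,0]
    - [0.3,0,0,0,0]
    - [0.1,0,0,0,0]
    - [0,0,0,0,0]
    - [0,0,0,0,0]
    - [0,0,0,0,0]
    - [0,0,0,0,0]

```text
t: 21.93
ee_pos: [542.9, -317.4, 107.3]
orientation: [0.628, 0.778, -0.0, 0.0]
wrist_force: [0.4, -0.1, 0.7]
finger_gap: 0.998
grip_force: 0.0
```

servo_tool:
  increments:
    - [0,0,0,-0.01,0]
    - [0,0,0,-0.03,0]
    - [0,0,0,-0.06,0]
    - [0,0,0,-0.09,0]
    - [0,0,0,-0.125,0]
    - [0,0.01,0,-0.15,0]
    - [0,0.03,-0.01,-0.15,0]
    - [0,0.065,-0.02,-0.15,0]

```text
t: 22.6
ee_pos: [510.8, -259.8, 259.4]
orientation: [0.629, 0.778, 0.0, 0.002]
wrist_force: [-0.6, 0.7, -0.9]
finger_gap: 1.002
grip_force: 0.0
```

servo_tool:
  increments:
    - [0,0.035,-0.01,0,0]
    - [0,0.07,-0.02,0,0]
    - [0,0.105,-0.03,0,0]
    - [0,0.13,-0.035,0,0]
    - [0,0.14,-0.04,0,0]
    - [0,0.14,-0.04,0,0]

```text
t: 23.1
ee_pos: [439.9, -128.3, 258.5]
orientation: [0.627, 0.779, 0.0, 0.0]
wrist_force: [-0.3, -0.2, -0.2]
finger_gap: 1.002
grip_force: 0.0
```

```bash
python3 -c "
from h import *
now()
from plant import robot
import cv2
a=robot.snapshot('scene')['image'][:,:,::-1];b=robot.snapshot('top')['image'][:,:,::-1]
f=lambda im,c,r:cv2.resize(im[r:r+60,c:c+80],None,fx=5,fy=5,interpolation=cv2.INTER_CUBIC)
cv2.imwrite('pics/a4.png',np.vstack([np.hstack([f(b,125,178),f(b,300,165)]),np.hstack([f(a,145,150),f(a,290,215)])]))"
```

```text
t 23.1 pos [ 439.9 -128.3  258.5] psi 12.33 F [-0.3 -0.2 -0.2] M [-0.    0.02 -0.  ] gap 1.002 grip 0.0
```

View pics/a4.png

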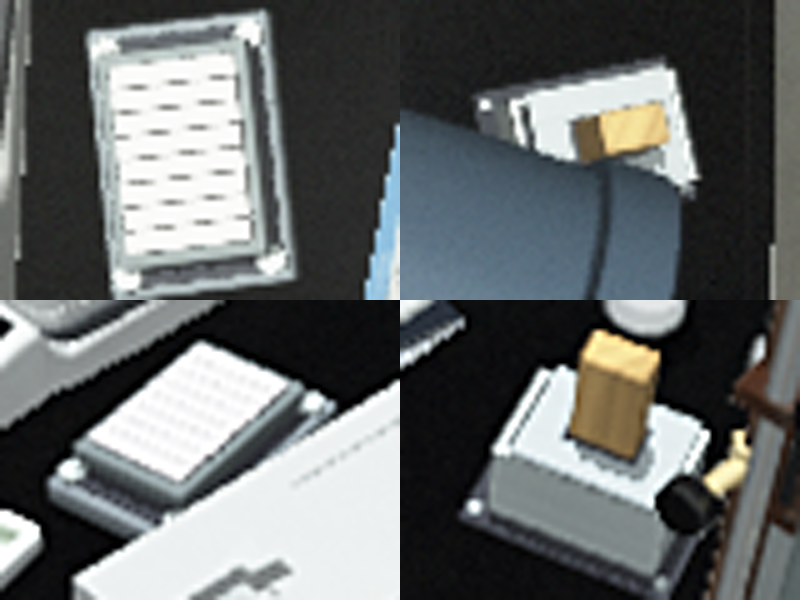

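```bash
python3 -c "
from plant import robot
import cv2,numpy as np
g=lambda i:cv2.cvtColor(i,cv2.COLOR_BGR2GRAY).astype(np.float32)
a=g(cv2.imread('pics/scene0.png'));b=g(robot.snapshot('scene')['image'][:,:,::-1].copy())
# columns across the sheet: row where bright sheet begins (sum of brightness vs earlier), per column
for c in range(165,204,3):
    f=lambda i:(i[155:200,c]>175).nonzero()[0]
    print(c,f(a)[[0,-1]]+155,f(b)[[0,-1]]+155, round(float((a[155:200,c]-b[155:200,c]).sum())))
"
```

```text
165 [156 191] [156 191] -22
168 [155 192] [155 192] -69
171 [169 199] [170 199] -43
174 [167 199] [167 199] 5
177 [164 199] [165 199] -105
180 [162 199] [162 199] -99
183 [159 199] [160 199] -60
186 [159 199] [159 199] -41
189 [160 199] [160 199] -141
192 [161 199] [162 199] -59
195 [162 199] [163 199] -105
198 [164 199] [164 199] -165
201 [165 199] [166 199] -36
```

```bash
python3 -c "
from plant import robot
import cv2,numpy as np
from h import *
def proj(n,P):
    f,cx,cy,o,q=C[n];c=R.from_quat(q).inv().apply(np.array(P)-o);return np.array([cx-f*c[0]/c[2],cy+f*c[1]/c[2]])
for n in('scene','top'):
    a=cv2.imread(f'pics/{n}0.png',0).astype(np.float32);b=cv2.cvtColor(robot.snapshot(n)['image'],cv2.COLOR_RGB2GRAY).astype(np.float32)
    print(n)
    for s in range(-49,50,14):
        P=np.array([483+s*.9895,210+s*.144,0])
        u0,u1=proj(n,P+[0,0,53.]),proj(n,P+[0,0,49.]);m=(u0+u1)/2
        h=14
        w=np.hanning(2*h)[:,None]*np.hanning(2*h)[None]
        A,B=[cv2.getRectSubPix(i,(2*h,2*h),tuple(map(float,m))) for i in(a,b)]
        gy,gx=np.gradient((A+B)/2);G=np.stack([(gx*w).ravel(),(gy*w).ravel()],1)
        d=np.linalg.lstsq(G,((A-B)*w).ravel(),rcond=None)[0]
        print(s,'expected',(u1-u0).round(2),'got',d.round(2),'absdiff',np.abs(A-B).mean().round(1))
"
```

```text
scene
-49 expected [0.14 0.95] got [-0.25  0.79] absdiff 8.3
-35 expected [0.13 0.95] got [-0.28  0.93] absdiff 9.9
-21 expected [0.13 0.95] got [-0.24  1.  ] absdiff 9.4
-7 expected [0.12 0.95] got [-0.33  1.11] absdiff 10.8
7 expected [0.12 0.95] got [-0.05  0.84] absdiff 10.6
21 expected [0.11 0.94] got [0.24 0.62] absdiff 9.5
35 expected [0.1  0.94] got [0.2 0.6] absdiff 8.3
49 expected [0.1  0.94] got [0.09 0.52] absdiff 7.3
top
-49 expected [0.28 0.  ] got [0.14 0.05] absdiff 3.6
-35 expected [0.28 0.02] got [0.36 0.02] absdiff 4.6
-21 expected [0.29 0.04] got [0.49 0.  ] absdiff 4.9
-7 expected [0.29 0.05] got [ 0.5 -0. ] absdiff 5.7
7 expected [0.29 0.07] got [0.69 0.  ] absdiff 5.2
21 expected [0.29 0.08] got [ 0.9 -0. ] absdiff 5.9
35 expected [0.29 0.1 ] got [ 0.99 -0.01] absdiff 5.0
49 expected [0.29 0.11] got [ 0.93 -0.07] absdiff 4.4
```

The camera shift matches the whole sheet having dropped by about 4 mm, and the force and height readings agree. Handing in.

```bash
python3 -c "
from plant import robot
print(robot.close_job())"
```

```text
the job is handed in; nothing more can be done
None
```

I rolled the sheet out and back at about 12–17 N until the drum ran level along the hard stop. That points to all eight strips being home, though the strip depths could not be read directly. The roller now hangs upright in its stand, released, and the job was handed in at about 23 s.

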